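Lift a wet-painted ring stack with a locking skewer

TASK

The painted rings on the orange sprung dock are still wet, so move them without the gripper touching them: take the skewer from its blue holder, thread it down through the rings, feel gently for the cross-shaped opening of the plate beneath them by turning (never pressing the sprung seat right down), push it through and turn it about an eighth of a turn to lock, then lift plate and rings off as one stack. Set the stack down gently, flat on the seat of the green drying stand, and let go with the skewer left standing upright through it; leave everything else on the table where it is.

Things in the scene. Friction and masses are not known exactly. Their poses are not given: they have to be found in the camera images.
- dock: Orange round fixed dock, 124 mm across at the foot, at any yaw; origin at the centre of its underside on the table; a white mark on its foot points along its own -x. It carries a sprung aluminium seat, top 45 mm above the table, with a rim 5 mm higher (78.4 mm inside) and an open well 40 mm wide, 39 mm deep through its middle. On the seat lie a steel keeper plate and three rings.
- plate_top (a point): Centre of the keeper plate's top face, 53 mm above the table (a point fixed to the dock, with the dock's axes; the plate lies within 1.5 mm of it). Loose round steel plate, 76 mm across, 8 mm thick, 0.15 kg, under the rings, with a cross-shaped (plus) opening through its middle: two crossing slots, each 32 mm long, 11.4 mm wide. A light press does not turn it.
- well (a point): Point in the dock's well, 25 mm above the table, with the dock's axes. Which way the plate's cross opening is turned is not measured: one slot lies between 0.2 and 1.4 rad anticlockwise (from above) from the dock's x axis, new each time (glimpsed down the bores). Find it by turning the skewer with its foot resting lightly on the plate until it drops in.
- seat (a joint): How far the dock's sprung seat is pressed down, in m: 0 at the top where it rests under the stack, 0.010 at its hard stop. It yields only after about 2 N of downward push, then 1.2 N per mm; about 13 N pushes it 9 mm down. Pushing it 9 mm or more is too hard.
- stand: Green round fixed drying stand, 124 mm across at the foot; origin at the centre of its underside on the table. Round seat 35 mm above the table with a rim 6 mm higher (84 mm inside) and an open well 40 mm wide, 29 mm deep through its middle. The keeper plate (76 mm) is to lie flat on this seat inside the rim, its top face then 43 mm above the table.
- holder: Blue fixed tube, 72 mm across and 118 mm tall on a 90 mm foot, bore 34 mm; origin at the centre of its underside. The skewer hangs upright in it by its black collar, its grip point 150.5 mm above the table.
- skewer_grip (a point): Centre of the skewer's wooden handle, a square bar 26 x 26 mm, 55 mm tall, sides along its own x and y; z up the skewer. Skewer 166 mm long, 0.16 kg. Below this point: handle ends at 27.5 mm; collar 48 mm across to 32.5; shaft 26 mm across to 114.5, ending in a flat shoulder; neck 6.6 mm across to 124.5; cross foot to 130.5; conical nose, 9 mm across at its root, to 138.5 mm.
- skewer_foot (a point): On the skewer's axis, underside of its cross foot: two bars 27 x 7.2 mm, 6 mm tall, along its x and y. It passes the plate when in line with the cross opening within about 0.1 rad; with the shoulder on the plate the foot's top is 2 mm below the plate. Turning 45 degrees (within 10) either way then locks the foot under the plate so that plate and rings lift with it.
- ring_low: yellow painted wooden ring with wet paint, 68 mm across, bore 35 mm, 14 mm tall, about 0.035 kg; lowest, on the keeper plate of the stack of three on the dock, lying within 1.5 mm of the dock's centre in plan; origin at the centre of its underside, z up. Not to be touched with the gripper.
- ring_mid: red painted wooden ring with wet paint, 68 mm across, bore 35 mm, 14 mm tall, about 0.035 kg; middle of the stack of three on the dock, lying within 1.5 mm of the dock's centre in plan; origin at the centre of its underside, z up. Not to be touched with the gripper.
- ring_top: blue painted wooden ring with wet paint, 68 mm across, bore 35 mm, 14 mm tall, about 0.035 kg; top of the stack of three on the dock, lying within 1.5 mm of the dock's centre in plan; origin at the centre of its underside, z up. Not to be touched with the gripper.
- mug: green mug, 80 mm across, 90 mm tall, handle at its +y; origin at the centre of its underside. Leave alone.
- jar_red: small paint jar with a red cap, 48 mm across, 60 mm tall; origin at the centre of its underside. Leave alone.
- jar_black: black paint jar, 52 mm across, 65 mm tall; origin at the centre of its underside. Leave alone.
- jar_yellow: yellow paint jar with a white cap, 44 mm across, 55 mm tall; origin at the centre of its underside. Leave alone.
- stamp: wooden printing stamp, 70 x 50 mm, 39 mm tall; origin at the centre of its underside. Leave alone.
- tube: red paint tube lying down, 115 x 44 mm, 20 mm tall; origin at the centre of its underside. Leave alone.
Not all that is in view belongs to the job. What is shaped like the part that bears skewer_grip but turquoise is not meant. Several things have the shape of the stand; the one meant has the colours described above.

How it is judged:
By the outcome, as a careful person would: the job done as asked, in the order asked, and still so for the second after the job is handed in, with the robot touching nothing.
It also fails if it takes over 70 s, if anything falls off the work surface, if the arm or the gripper's body presses on something with over 40 N, if the wrist force passes 120 N, or if a joint passes its speed limit or range.

ROBOT

A 6-joint arm with a two-finger parallel gripper is mounted at the origin on the work surface. World frame = base frame: x ahead of the robot, y to its left, z up, the work surface at z = 0. Lengths are in m, angles in rad, forces in N, time in s.
With the tool pointing down it reaches from about 0.3 to 0.775 m from the base axis. Payload 14.6 kg.
Tool frame: the origin (TCP) lies on the mounting face of the last link; the fingertips stand 199 mm ahead of it and the grasp point (between the pads) lies 180 mm ahead of it; z points along the fingers, y is the direction in which the jaws open and shut (so a half turn about z gives the same grasp; the last joint's range is limited). The gripper opens to 94 mm and grips with 3 to 60 N. Pads are 16 mm wide; open, the fingers measure 119 mm over their backs; the gripper's body (75 mm by 177 mm) begins 78 mm behind the grasp point.
Start: joints at [-1.368, 0.3, 1.521, -0, 1.321, -0.067], TCP at [0.147, -0.53, 0.405] pointing down, gripper open.
Joint ranges: [-3.03, 3.03], [-0.79, 2.21], [0.23, 2.52], [-1.04, 4.18], [0, 3.07], [-2.55, 2.55]. Speed limits (rad/s): [2.22, 2.22, 2.57, 3.14, 3.14, 3.14].

INTERFACE

Orientations are given as [roll, pitch, yaw] about the fixed x, y, z axes, in that order (R = Rz(yaw) Ry(pitch) Rx(roll)).
In Python, from station import sensors, vision, job gives the robot as it stands. The module is installed in compiled form; this text tells all that it offers.
- The arm moves only by the tool arm_command, never from a script. Its argument "plan" is one flat list of numbers, 5 for each row, row after row: the closure, from -1 (fully open) to 1 (shut), so that 0 is half open, then the shift along the world's x, y, z scaled (see below), then the turn about the world's z scaled (see below). A call has 1 to 20 rows; each row is the pose to reach, as a shift and turn from the pose commanded when the call began; what a row does not reach only later rows make up. The controller multiplies each number of a shift by 400 mm and each number of a turn by 120 degrees. A row lasts 1/10 s, in which the tool goes at most 50 mm and 8.59 degrees, less where a joint would pass 70% of its speed; a pose out of reach is approached as far as the arm can. A call with a number of a shift or a turn outside -1 to 1 is refused whole. A call with a gripper value outside its range is refused whole. The fingers move at their own pace and stop on an object; "newtons" is the grip in N (left out, the last holds). Time passes only in rows, so rows that repeat a pose let the fingers close. It gives the time, the measured TCP pose, the force and the opening at its end, in the units of the state.
- sensors.get_obs(): the state, without advancing time (a new reading comes with each control period).
- vision.camera(name): name is "side" or "top"; returns the picture (384x512x3 uint8, blue, green, red); there is no depth.
- vision.camera_params(name): a dict with "intrinsics" (3x3 intrinsics, pixels), "rvec" (rotation vector, rad) and "tvec" (3), from world to camera coordinates, as OpenCV has them. Camera axes: x right, y down, z forward; pixel columns grow to the right and rows downward; lengths in m; the calibration is good to about 2 mm. A picture is of the moment at which its call begins. camera_params takes no time and is no camera call.
- job.hand_in(): hands the job in, once; it reports no verdict.
Trained networks look in the newest picture that a camera, given by its name, has taken for a name from the list of things; names that differ only in an ending like _2 or _b are one class to them, and where a whole thing is asked for, a point or a joint stands for the part that bears it (a point fixed in the world has none). Each returns a list of dicts, best first, with "confidence" (0 to 1); they miss things now and then, are a little off and sometimes report something else, mostly with a low value. They report only what shows in the picture. A call takes as long as a camera call. They do not tell look-alikes from the thing itself.
- vision.search_frame(name, camera): "at" ([row, column] in pixels, amid what is visible of it).
- vision.silhouettes(name, camera): "mask" (384x512 bool, what is visible of it) and "at" ([row, column] in pixels, amid what is visible of it).
- vision.pinpoint(name, camera): "at" ([row, column] in pixels: a listed point, or the origin of a listed thing).
The state is a dict: "time_s": time; "qpos": joint angles; "joint_vel": joint speeds; "tau": joint torques, N m; "ee_pos": TCP position; "eef_rot": TCP orientation; "force": force on the tool from outside, world axes, zero at the start; "moment": the same for the moment, N m; "grip_width": finger opening in m.
Only numpy, scipy, OpenCV 4.12 (cv2) and the standard library are available. Lean on these libraries where they do the work, as an engineer would, in place of code of your own. Each camera call takes 0.05 s, during which the arm holds its last target.

## Working session

There is one attempt and no reset: what is moved stays moved. The work goes in short steps, Python scripts to look and compute and a tool call to move; the robot and the scene stay as the last step left them, time stands still between calls to the robot, and variables do not carry over. Pictures are saved under pics/ and viewed, and the job is handed in when it is done.

Besides the shell and the picture viewer there is one more tool, called after "Emit:" in YAML: its name, and indented under it one key for each argument. arm_command: Moves the arm, as the interface text tells. Its arguments: {"type":"object","properties":{"plan":{"type":"array"},"newtons":{"type":"number"}},"required":["plan"]}

```bash
mkdir -p pics; cat > h.py <<'E'
import numpy as np, cv2
from station import sensors, vision, job
def cam(n):
    p=vision.camera_params(n); K=np.array(p["intrinsics"],float); R=cv2.Rodrigues(np.array(p["rvec"],float))[0]; t=np.array(p["tvec"],float).ravel()
    return K,R,t
def ray(n,rc):
    K,R,t=cam(n); d=R.T@np.linalg.solve(K,[rc[1],rc[0],1.]); return -R.T@t,d
def onz(n,rc,z):
    o,d=ray(n,rc); return o+d*(z-o[2])/d[2]
def proj(n,P):
    K,R,t=cam(n); q=K@(R@np.array(P,float)+t); return q[1]/q[2],q[0]/q[2]
def tri(rcs):
    A=np.zeros((3,3));b=np.zeros(3)
    for n,rc in rcs:
        o,d=ray(n,rc); d=d/np.linalg.norm(d); M=np.eye(3)-np.outer(d,d);A+=M;b+=M@o
    return np.linalg.solve(A,b)
E
python3 - <<'E'
from h import *
for n in("top","side"):
    im=vision.camera(n); cv2.imwrite(f"pics/a_{n}.png",im)
    K,R,t=cam(n); print(n,K.round(1).tolist(),(-R.T@t).round(3),R.round(2).tolist())
o=sensors.get_obs()
print({k:np.round(v,4).tolist() for k,v in o.items()})
for n in("top","side"):
  for nm in("dock","stand","holder","skewer_grip","plate_top","ring_top"):
    r=vision.pinpoint(nm,n); print(n,nm,[(np.round(x["at"],1).tolist(),round(x["confidence"],2)) for x in r])
E
```

```text
top [[433.9, 0.0, 254.1], [0.0, 433.9, 187.4], [0.0, 0.0, 1.0]] [0.493 0.029 1.129] [[-0.02, -1.0, 0.02], [-1.0, 0.02, -0.09], [0.08, -0.02, -1.0]]
side [[462.6, 0.0, 266.2], [0.0, 462.6, 190.0], [0.0, 0.0, 1.0]] [0.27  0.79  0.916] [[-0.93, -0.36, -0.01], [-0.25, 0.66, -0.71], [0.27, -0.66, -0.71]]
{'time_s': 0.1, 'qpos': [-1.3676, 0.3004, 1.5215, -0.0, 1.3207, -0.0666], 'joint_vel': [0.0006, 0.0002, -0.0022, -0.0003, 0.0003, 0.0008], 'tau': [0.0009, -53.2644, -35.3284, 0.0709, 0.0235, -0.0001], 'ee_pos': [0.1466, -0.5301, 0.4041], 'eef_rot': [-3.1406, -0.0001, 0.2698], 'force': [-0.2004, -0.425, 0.335], 'moment': [-0.0637, -0.0037, 0.0063], 'grip_width': 0.0938}
top dock [([207.8, 356.4], 0.73)]
top stand [([118.5, 243.9], 0.85), ([184.0, 246.2], 0.59)]
top holder [([213.8, 177.5], 0.69)]
top skewer_grip [([266.0, 159.4], 0.85), ([214.1, 163.8], 0.54)]
top plate_top [([206.7, 358.2], 0.74)]
top ring_top [([203.8, 361.5], 0.66)]
side dock [([151.7, 317.7], 0.62)]
side stand [([209.8, 259.8], 0.96), ([196.3, 201.5], 0.78)]
side holder [([273.7, 264.3], 0.72)]
side skewer_grip [([256.4, 309.1], 0.91), ([236.4, 261.9], 0.73)]
side plate_top [([138.8, 314.7], 0.75)]
side ring_top [([131.6, 318.0], 0.76), ([139.6, 312.7], 0.2)]
```

View pics/a_top.png

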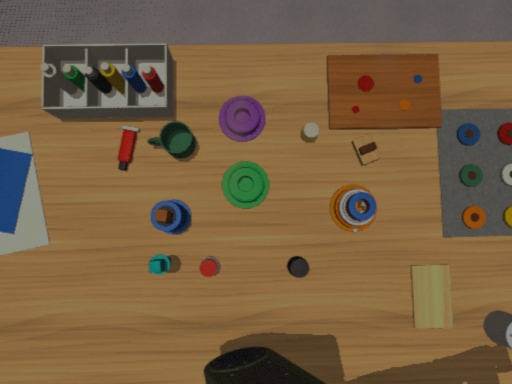

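View pics/a_side.png

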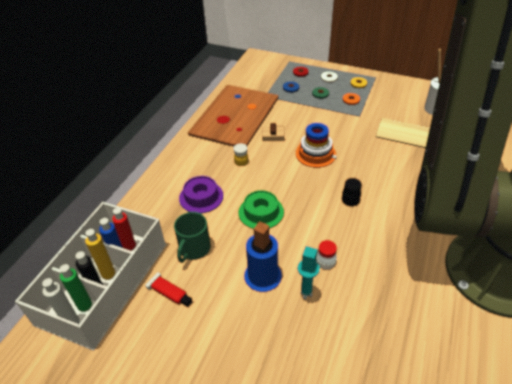

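Skewer candidates in the top view are the wooden handle in the blue holder (214,164) and the turquoise look-alike (266,159). I choose the wooden one. Stand candidates are the green one (184,246) and the purple one (118,244). I choose the green one. Next I check these in close crops.

```bash
python3 - <<'E'
from h import *
t=cv2.imread("pics/a_top.png"); s=cv2.imread("pics/a_side.png")
def c(im,r,cc,h=32,S=6): return cv2.resize(im[r-h:r+h,cc-h:cc+h],None,fx=S,fy=S,interpolation=cv2.INTER_CUBIC)
a=np.hstack([c(t,214,170,32,4),c(t,184,246,32,4),c(t,207,356,32,4)])
b=np.hstack([c(s,255,262,32,4),c(s,209,260,32,4),c(s,143,317,32,4)])
cv2.imwrite("pics/b.png",np.vstack([a,b]))
E
```

```text
(no output)
```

View pics/b.png

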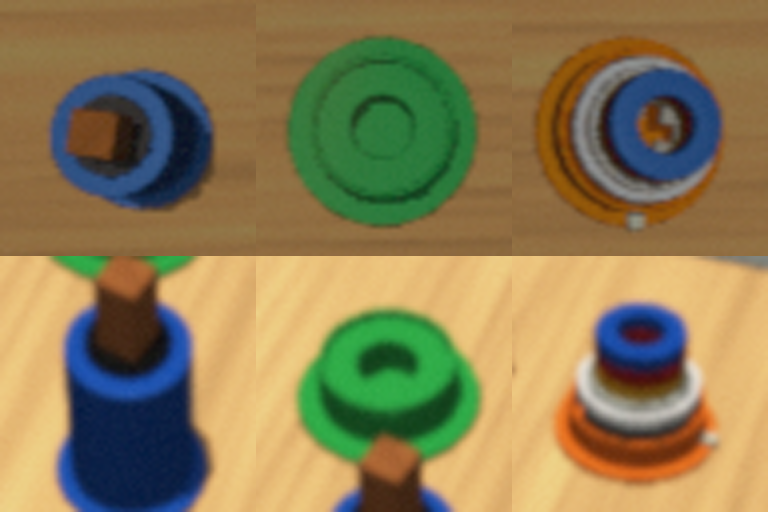

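The crops confirm the wooden handle in the blue tube, the green stand, and the blue/red/yellow stack on the orange dock. The dock's white mark is near top pixel (230,355), so dock yaw is about 0. Next I fit positions accurately.

```bash
cat >> h.py <<'E'
from scipy.optimize import minimize
from scipy.ndimage import map_coordinates
def pts_circle(x,y,z,R,n=120):
    a=np.linspace(0,2*np.pi,n,endpoint=False); return np.stack([x+R*np.cos(a),y+R*np.sin(a),np.full(n,z)],1)
def projm(n,P):
    K,Rm,t=cam(n); q=(K@(Rm@P.T+t[:,None])); return q[1]/q[2],q[0]/q[2]
def edge_score(n,im,x,y,z,R,sign=1,ch=None,mask=None):
    # mean outward intensity diff (vector in colour) across the circle
    f=im.astype(float)
    a=pts_circle(x,y,z,R-0.0025); b=pts_circle(x,y,z,R+0.0025)
    d=0
    ra,ca=projm(n,a); rb,cb=projm(n,b)
    for k in range(3):
        d=d+(map_coordinates(f[...,k],[ra,ca],order=1)-map_coordinates(f[...,k],[rb,cb],order=1))**2
    d=np.sqrt(d)
    return np.minimum(d,120).mean()
def fitcirc(n,im,x0,y0,z,R,rng=0.012):
    best=None
    for st,w in((0.002,rng),(0.0005,0.002)):
        c=(x0,y0) if best is None else best[1]
        best=None
        g=np.arange(-w,w+1e-9,st)
        for dx in g:
            for dy in g:
                s=edge_score(n,im,c[0]+dx,c[1]+dy,z,R)
                if best is None or s>best[0]: best=(s,(c[0]+dx,c[1]+dy))
    return best
E
python3 - <<'E'
from h import *
ims={n:cv2.imread(f"pics/a_{n}.png") for n in("top","side")}
init={"holder_top":(onz("top",(214,166),.118),.118,.036),"ring_top":(onz("top",(206,361),.095),.095,.034),"stand_foot":(onz("top",(184.5,246),.0),.004,.062),
"stand_bore":(onz("top",(184.5,246),.035),.035,.020),"ring_bore":(onz("top",(206,361),.095),.095,.0175),"dock_foot":(onz("top",(208,354),0),.004,.062),"dockrim_in":(onz("top",(207,356),.05),.05,.0392),"holderfoot":(onz("top",(214,177),0),.003,.045)}
for k,(p,z,R) in init.items():
    for n in("top","side"):
        b=fitcirc(n,ims[n],p[0],p[1],z,R); print(k,n,p[:2].round(4),np.round(b[1],4),round(b[0],1))
print("mark",onz("top",(230.5,355),.003).round(4))
o=sensors.get_obs()
for n in ("top","side"):
    print(n,proj(n,[.1466,-.5301,.2241]))
E
```

```text
holder_top top [0.5209 0.2103] [0.5179 0.2118] 84.8
holder_top side [0.5209 0.2103] [0.5179 0.2108] 93.7
ring_top top [ 0.5311 -0.2509] [ 0.5321 -0.2534] 89.0
ring_top side [ 0.5311 -0.2509] [ 0.5321 -0.2529] 86.4
stand_foot top [0.5969 0.0231] [0.5969 0.0256] 72.3Traceback (most recent call last):
  File "<stdin>", line 7, in <module>
  File "h.py", line 41, in fitcirc
    s=edge_score(n,im,c[0]+dx,c[1]+dy,z,R)
  File "h.py", line 28, in edge_score
    ra,ca=projm(n,a); rb,cb=projm(n,b)
                            ~~~~~^^^^^
  File "h.py", line 22, in projm
    K,Rm,t=cam(n); q=(K@(Rm@P.T+t[:,None])); return q[1]/q[2],q[0]/q[2]
           ~~~^^^
  File "h.py", line 4, in cam
    p=vision.camera_params(n); K=np.array(p["intrinsics"],float); R=cv2.Rodrigues(np.array(p["rvec"],float))[0]; t=np.array(p["tvec"],float).ravel()
ValueError: time passes only in moves, steps and waits
```

```bash
sed -i 's/^def cam(n):/import functools\n@functools.lru_cache(None)\ndef cam(n):/' h.py
python3 - <<'E'
from h import *
ims={n:cv2.imread(f"pics/a_{n}.png") for n in("top","side")}
init={"stand_foot":(onz("top",(184.5,246),.0),.004,.062),
"stand_bore":(onz("top",(184.5,246),.035),.035,.020),"ring_bore":(onz("top",(206,361),.095),.095,.0175),"dock_foot":(onz("top",(208,354),0),.004,.062),"dockrim_in":(onz("top",(207,356),.05),.05,.0392),"holderfoot":(onz("top",(214,177),0),.003,.045)}
for k,(p,z,R) in init.items():
    for n in("top","side"):
        b=fitcirc(n,ims[n],p[0],p[1],z,R); print(k,n,p[:2].round(4),np.round(b[1],4),round(b[0],1))
print("mark",onz("top",(230.5,355),.003).round(4))
# handle square
im=ims["top"].astype(float); ims2=ims["side"]
def sq(x,y,z,yaw,h,n=20):
    u=np.linspace(-h,h,n); e=np.full(n,h)
    P=np.concatenate([np.stack([u,e],1),np.stack([u,-e],1),np.stack([e,u],1),np.stack([-e,u],1)])
    c,s=np.cos(yaw),np.sin(yaw); Q=P@np.array([[c,s],[-s,c]])
    return np.column_stack([Q[:,0]+x,Q[:,1]+y,np.full(len(Q),z)])
def sc(n,x,y,yaw):
    f=ims[n].astype(float); d=0
    ra=projm(n,sq(x,y,.178,yaw,.011)); rb=projm(n,sq(x,y,.178,yaw,.015))
    for k in range(3): d=d+(map_coordinates(f[...,k],ra,order=1)-map_coordinates(f[...,k],rb,order=1))**2
    return np.sqrt(d).mean()
for n in("top","side"):
  r=[(sc(n,x,y,w),x,y,w) for x in np.arange(.508,.53,.001) for y in np.arange(.202,.222,.001) for w in np.arange(-.8,.8,.05)]
  print(n,np.round(sorted(r)[-4:],3).tolist())
E
```

```text
stand_foot top [0.5969 0.0231] [0.5969 0.0256] 72.3
stand_foot side [0.5969 0.0231] [0.5974 0.0236] 75.0
stand_bore top [0.5936 0.0233] [0.5986 0.0248] 29.5
stand_bore side [0.5936 0.0233] [0.5976 0.0238] 45.2
ring_bore top [ 0.5311 -0.2509] [ 0.5316 -0.2534] 87.0
ring_bore side [ 0.5311 -0.2509] [ 0.5326 -0.2564] 56.9
dock_foot top [ 0.5297 -0.258 ] [ 0.5307 -0.2535] 49.1
dock_foot side [ 0.5297 -0.258 ] [ 0.5302 -0.2535] 44.0
dockrim_in top [ 0.5305 -0.2504] [ 0.531  -0.2624] 86.8
dockrim_in side [ 0.5305 -0.2504] [ 0.5285 -0.2414] 64.4
holderfoot top [0.5236 0.2032] [0.5176 0.2127] 72.1
holderfoot side [0.5236 0.2032] [0.5196 0.2082] 93.7
mark [ 0.4712 -0.2575  0.003 ]
top [[70.43, 0.518, 0.211, -0.1], [70.81, 0.518, 0.211, -0.2], [71.185, 0.518, 0.212, -0.15], [71.605, 0.518, 0.211, -0.15]]
side [[69.329, 0.518, 0.212, -0.05], [69.392, 0.519, 0.211, -0.05], [69.621, 0.518, 0.211, -0.05], [69.637, 0.518, 0.211, -0.1]]
```

Emit:
arm_command:
  plan: [-1,0.5,0.95,0,0.563,-1,0.5,0.95,0,0.563,-1,0.5,0.95,0,0.563,-1,0.5,0.95,0,0.563,-1,0.5,0.95,0,0.563,-1,0.5,0.95,0,0.563,-1,0.5,0.95,0,0.563,-1,0.5,0.95,0,0.563,-1,0.5,0.95,0,0.563]

```text
time_s: 1.6
ee_pos: [0.3472, -0.1475, 0.405]
eef_rot: [3.141, 0.0, 1.455]
force: [-0.4, 0.2, -0.3]
grip_width: 0.0939
```

Emit:
arm_command:
  plan: [-1,0.4285,0.9035,0,0,-1,0.4285,0.9035,0,0,-1,0.4285,0.9035,0,0,-1,0.4285,0.9035,0,0,-1,0.4285,0.9035,0,0,-1,0.4285,0.9035,0,0,-1,0.4285,0.9035,0,0,-1,0.4285,0.9035,0,0,-1,0.4285,0.9035,0,0,-1,0.4285,0.9035,0,0,-1,0.4285,0.9035,0,0]

```text
time_s: 2.7
ee_pos: [0.5178, 0.2105, 0.4047]
eef_rot: [-3.142, 0.0, 1.448]
force: [-0.9, -1.2, 0.6]
grip_width: 0.0941
```

```bash
python3 - <<'E'
from h import *
for n in("top","side"):
    im=vision.camera(n); cv2.imwrite(f"pics/c_{n}.png",im)
o=sensors.get_obs(); print(np.round(o["ee_pos"],4),np.round(o["eef_rot"],4),np.round(o["force"],2),np.round(o["qpos"],3))
t=cv2.imread("pics/c_top.png");s=cv2.imread("pics/c_side.png")
cv2.imwrite("pics/c.png",np.hstack([cv2.resize(t[150:270,110:230],None,fx=3,fy=3),cv2.resize(s[160:300,200:340],(360,360))]))
E
```

```text
[0.5178 0.2102 0.4051] [ 3.1411e+00 -2.0000e-04  1.4476e+00] [ 0.02  0.16 -0.07] [ 0.32   0.319  1.495 -0.     1.327  0.443]
```

View pics/c.png

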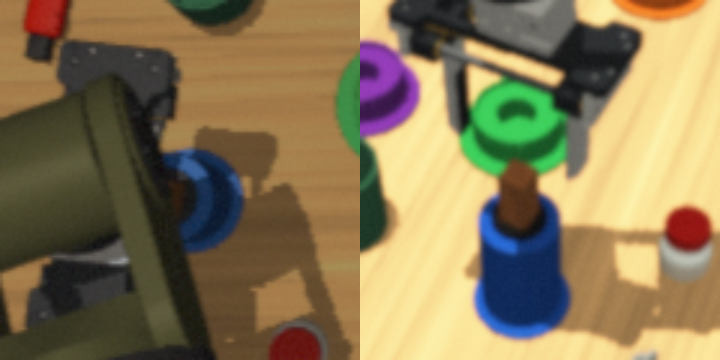

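Emit:
arm_command:
  plan: [-1,0,0.001,-0.1,0,-1,0,0.001,-0.16,0,-1,0,0.001,-0.186,0,-1,0,0.001,-0.186,0,1,0,0.001,-0.186,0,1,0,0.001,-0.186,0,1,0,0.001,-0.186,0,1,0,0.001,-0.186,0,1,0,0.001,-0.186,0,1,0,0.001,-0.186,0,1,0,0.001,-0.186,0]
  newtons: 45

```text
time_s: 3.9
ee_pos: [0.518, 0.2117, 0.3303]
eef_rot: [3.142, -0.0, 1.449]
force: [-0.0, 0.3, 0.1]
grip_width: 0.0415
```

Emit:
arm_command:
  plan: [1,0,0,0,0,1,0,0,0,0,1,0,0,0,0,1,0,0,0,0]

```text
time_s: 4.3
ee_pos: [0.518, 0.2117, 0.3302]
eef_rot: [-3.142, -0.0, 1.449]
force: [-0.2, -0.4, 0.2]
grip_width: 0.0256
```

Emit:
arm_command:
  plan: [1,0,0,0.08,0,1,0,0,0.16,0,1,0,0,0.25,0,1,0,0,0.33,0,1,0,0,0.33,0,1,0,-0.1,0.33,0,1,0,-0.2,0.33,0,1,0,-0.325,0.33,0,1,0,-0.45,0.33,0,1,0,-0.575,0.33,0,1,0,-0.7,0.33,0,1,0,-0.8,0.33,0,1,0,-0.85,0.33,0]

```text
time_s: 5.6
ee_pos: [0.5176, -0.1313, 0.4608]
eef_rot: [-3.14, 0.0, 1.446]
force: [0.1, -0.8, -2.5]
grip_width: 0.0261
```

Emit:
arm_command:
  plan: [1,0.01,-0.1,0,0,1,0.02,-0.2,0,0,1,0.0315,-0.27,0,0,1,0.0315,-0.313,0,0,1,0.0315,-0.313,0,0,1,0.0315,-0.313,0,0,1,0.0315,-0.313,0,0]

```text
time_s: 6.3
ee_pos: [0.5307, -0.2524, 0.4623]
eef_rot: [-3.142, -0.0, 1.45]
force: [1.1, 0.6, -1.6]
grip_width: 0.0256
```

```bash
python3 - <<'E'
from h import *
for n in("top","side"):
    im=vision.camera(n); cv2.imwrite(f"pics/d_{n}.png",im)
o=sensors.get_obs(); print(np.round(o["ee_pos"],4),np.round(o["eef_rot"],4),np.round(o["force"],2),np.round(o["qpos"],3))
for n in("top","side"):
  for nm in("skewer_foot","skewer_grip"):
    r=vision.pinpoint(nm,n); print(n,nm,[(np.round(x["at"],1).tolist(),round(x["confidence"],2)) for x in r])
g=o["ee_pos"]-[0,0,.18]
for n in("top","side"): print(n,"grip",proj(n,g),"foot",proj(n,g-[0,0,.1305]),"ring",proj(n,[.532,-.253,.095]))
t=cv2.imread("pics/d_top.png");s=cv2.imread("pics/d_side.png")
cv2.imwrite("pics/d.png",np.hstack([cv2.resize(t[150:270,300:420],None,fx=3,fy=3),cv2.resize(s[50:190,250:390],(420,420))[:360]]))
E
```

```text
[ 0.5307 -0.2525  0.4625] [ 3.1413 -0.      1.4502] [-0.21  0.03 -1.92] [-0.506  0.35   1.322  0.     1.47  -0.386]
top skewer_foot [([264.6, 159.7], 0.94)]
top skewer_grip [([300.9, 121.8], 0.75), ([205.6, 368.5], 0.72), ([203.0, 388.6], 0.59)]
side skewer_foot [([112.9, 319.2], 0.77), ([297.2, 308.7], 0.68), ([248.0, 195.3], 0.37)]
side skewer_grip [([345.9, 331.5], 0.74), ([73.0, 322.9], 0.55)]
top grip (np.float64(202.11552061439403), np.float64(387.23951294319426)) foot (np.float64(205.08441005336175), np.float64(368.3832174779781)) ring (np.float64(205.58906942042927), np.float64(361.8337386989942))
side grip (np.float64(72.172162282459), np.float64(321.78804906097275)) foot (np.float64(113.61972493314867), np.float64(318.45015223086494)) ring (np.float64(129.70574717428707), np.float64(316.75064633094837))
```

View pics/d.png

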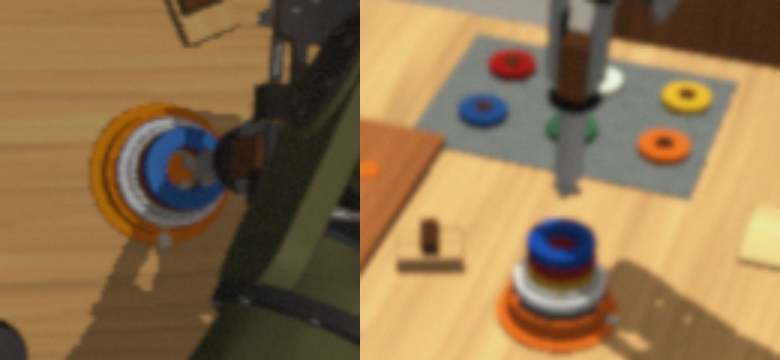

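```bash
python3 - <<'E'
from h import *
o=sensors.get_obs(); p=o["ee_pos"]
im=cv2.imread("pics/d_side.png").astype(float); 
def shaft(n,im,x,y,z0,z1,R=.013,tilt=(0,0)):
    K,Rm,t=cam(n); C=-Rm.T@t; v=np.array([x,y])-C[:2]; u=np.array([-v[1],v[0]])/np.hypot(*v)
    z=np.linspace(z0,z1,40); d=0
    for s in(1,-1):
        A=np.column_stack([x+s*u[0]*(R-.002)+0*z,y+s*u[1]*(R-.002)+0*z,z]);B=np.column_stack([x+s*u[0]*(R+.002)+0*z,y+s*u[1]*(R+.002)+0*z,z])
        ra=projm(n,A);rb=projm(n,B); e=0
        for k in range(3): e=e+(map_coordinates(im[...,k],ra,order=1)-map_coordinates(im[...,k],rb,order=1))**2
        d+=np.sqrt(e).mean()
    return d,u
zg=p[2]-.18
for (a,b,R,nm) in((.108,.04,.013,"shaft"),(.07,.04,.013,"shafttop"),(.11,.08,.013,"shaftlow"),(.0315,.0285,.024,"collar")):
    r=[(shaft("side",im,p[0]+s*-.927,p[1]+s*-.37,zg-a,zg-b,R)[0],s) for s in np.arange(-.006,.006,.00025)]
    print(nm,np.round(sorted(r)[-5:],4).tolist())
print(shaft("side",im,p[0],p[1],.2,.25)[1])
b=fitcirc("side",im,.532,-.253,.095,.034);print(b)
t=cv2.imread("pics/d_top.png");b=fitcirc("top",t,.532,-.253,.095,.034);print(b)
b=fitcirc("side",im,.532,-.253,.095,.0175,.005);print(b)
cv2.imwrite("pics/e.png",cv2.resize(cv2.imread("pics/d_side.png")[85:150,285:350],None,fx=8,fy=8,interpolation=cv2.INTER_CUBIC))
E
```

```text
shaft [[50.7729, -0.0007], [50.7891, 0.0003], [51.145, 0.0], [51.147, -0.0005], [51.2925, -0.0002]]
shafttop [[53.4571, 0.0005], [53.7308, -0.0005], [53.7468, 0.0003], [53.9285, 0.0], [53.9459, -0.0002]]
shaftlow [[52.4502, 0.0005], [52.9252, -0.0005], [53.0494, 0.0003], [53.3891, -0.0002], [53.393, 0.0]]
collar [[158.0607, -0.0005], [159.0315, 0.0005], [159.1276, -0.0002], [160.0342, 0.0], [160.1748, 0.0003]]
[0.97010681 0.24267833]
(np.float64(87.40773258097367), (np.float64(0.5315000000000001), np.float64(-0.2525)))
(np.float64(68.790136847899), (np.float64(0.531), np.float64(-0.2475)))
(np.float64(37.41323191507656), (np.float64(0.534), np.float64(-0.2585)))
```

View pics/e.png

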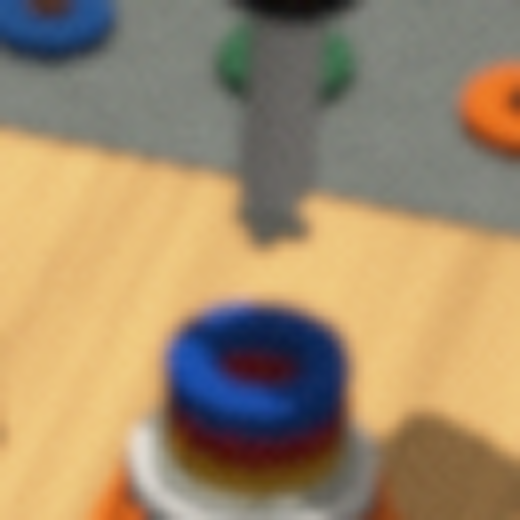

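Emit:
arm_command:
  plan: [1,0,-0.002,-0.03,0.048,1,0,-0.002,-0.06,0.048,1,0,-0.002,-0.09,0.048,1,0,-0.002,-0.12,0.048,1,0,-0.002,-0.14,0.048,1,0,-0.002,-0.16,0.048,1,0,-0.002,-0.18,0.048,1,0,-0.002,-0.2,0.048,1,0,-0.002,-0.21,0.048,1,0,-0.002,-0.2175,0.048,1,0,-0.002,-0.2175,0.048]

```text
time_s: 7.7
ee_pos: [0.5306, -0.2543, 0.375]
eef_rot: [-3.141, -0.0, 1.549]
force: [0.1, -0.3, -2.4]
grip_width: 0.026
```

```bash
cat > s.py <<'E'
from h import *
import sys
nm=sys.argv[1]
ims=[]
for n in("top","side"):
    im=vision.camera(n); cv2.imwrite(f"pics/{nm}_{n}.png",im); ims.append(im)
o=sensors.get_obs(); print(o["time_s"],np.round(o["ee_pos"],4),np.round(o["eef_rot"],4),np.round(o["force"],2),np.round(o["moment"],2),np.round(o["qpos"],3))
r,c,r2,c2=map(int,sys.argv[2:6]) 
cv2.imwrite(f"pics/{nm}.png",np.hstack([cv2.resize(ims[0][max(r-45,0):r+45,c-45:c+45],(400,400)),cv2.resize(ims[1][max(0,r2-45):r2+45,c2-45:c2+45],(400,400))]))
E
python3 s.py f 206 361 130 317
```

```text
7.8 [ 0.5306 -0.2543  0.3755] [3.1412e+00 2.0000e-04 1.5495e+00] [-0.2  -0.27 -1.71] [-0.08 -0.08  0.06] [-0.509  0.409  1.443 -0.     1.289 -0.488]
```

View pics/f.png

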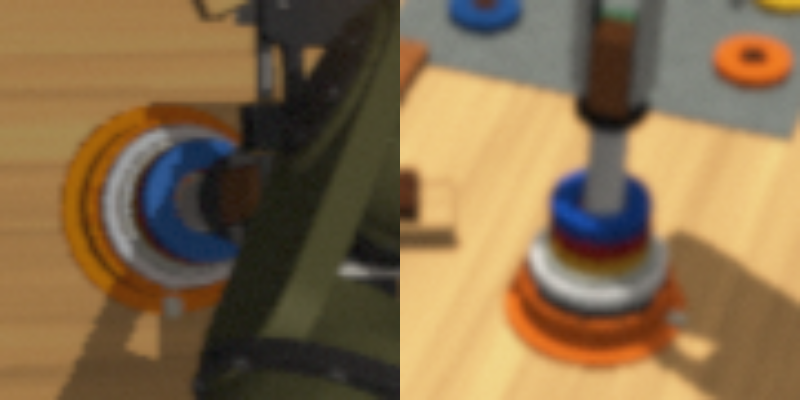

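Emit:
arm_command:
  plan: [1,0,0.0018,-0.01,0,1,0,0.0018,-0.018,0,1,0,0.0018,-0.024,0,1,0,0.0018,-0.028,0,1,0,0.0018,-0.031,0,1,0,0.0018,-0.031,0,1,0,0.0018,-0.031,0]

```text
time_s: 8.5
ee_pos: [0.5306, -0.2536, 0.3631]
eef_rot: [3.141, 0.0, 1.549]
force: [-0.9, 0.3, 1.0]
grip_width: 0.0262
```

Emit:
arm_command:
  plan: [1,0,0,-0.002,0,1,0,0,-0.002,0]

```text
time_s: 8.7
ee_pos: [0.5306, -0.2536, 0.3622]
eef_rot: [3.141, 0.0, 1.549]
force: [-0.2, 0.0, 2.2]
grip_width: 0.0262
```

Emit:
arm_command:
  plan: [1,0,0,0,0]

```text
time_s: 8.8
ee_pos: [0.5306, -0.2536, 0.3622]
eef_rot: [3.141, 0.0, 1.549]
force: [-0.7, -0.8, 1.7]
grip_width: 0.026
```

Emit:
arm_command:
  plan: [1,0,0,0,0]

```text
time_s: 8.9
ee_pos: [0.5306, -0.2536, 0.3622]
eef_rot: [3.141, 0.0, 1.549]
force: [-1.0, 0.3, 2.0]
grip_width: 0.0259
```

Emit:
arm_command:
  plan: [1,0,0,0,-0.03,1,0,0,0,-0.03]

```text
time_s: 9.1
ee_pos: [0.5306, -0.2536, 0.3621]
eef_rot: [3.141, 0.0, 1.486]
force: [-0.6, -0.6, 2.2]
grip_width: 0.0258
```

Emit:
arm_command:
  plan: [1,0,0,0,-0.03,1,0,0,0,-0.03]

```text
time_s: 9.3
ee_pos: [0.5306, -0.2535, 0.3621]
eef_rot: [3.141, -0.0, 1.424]
force: [-0.1, 1.4, 1.2]
grip_width: 0.0255
```

Emit:
arm_command:
  plan: [1,0,0,0,-0.03,1,0,0,0,-0.03]

```text
time_s: 9.5
ee_pos: [0.5306, -0.2536, 0.3618]
eef_rot: [-3.141, 0.0, 1.362]
force: [0.1, 0.1, -2.0]
grip_width: 0.0258
```

Emit:
arm_command:
  plan: [1,0,0,0,-0.018,1,0,0,-0.004,-0.018,1,0,0,-0.008,-0.018,1,0,0,-0.008,-0.018]

```text
time_s: 9.9
ee_pos: [0.5305, -0.2536, 0.3584]
eef_rot: [-3.141, -0.0, 1.325]
force: [0.1, -1.2, -2.3]
grip_width: 0.0258
```

Emit:
arm_command:
  plan: [1,0,0,0,0]

```text
time_s: 10.0
ee_pos: [0.5306, -0.2536, 0.3587]
eef_rot: [-3.141, -0.0, 1.324]
force: [0.7, 0.6, -1.8]
grip_width: 0.0258
```

Emit:
arm_command:
  plan: [1,0,0,-0.008,0,1,0,0,-0.015,0,1,0,0,-0.021,0,1,0,0,-0.026,0,1,0,0,-0.026,0]

```text
time_s: 10.5
ee_pos: [0.5306, -0.2536, 0.3481]
eef_rot: [-3.141, -0.0, 1.323]
force: [0.6, -0.1, -1.7]
grip_width: 0.026
```

Emit:
arm_command:
  plan: [1,0,0,-0.0025,0,1,0,0,-0.0025,0]

```text
time_s: 10.7
ee_pos: [0.5306, -0.2536, 0.3474]
eef_rot: [-3.142, -0.0, 1.323]
force: [0.5, 0.7, -1.8]
grip_width: 0.0258
```

Emit:
arm_command:
  plan: [1,0,0,0,0]

```text
time_s: 10.8
ee_pos: [0.5306, -0.2536, 0.3475]
eef_rot: [3.141, 0.0, 1.323]
force: [-0.2, 0.1, -1.8]
grip_width: 0.0259
```

Emit:
arm_command:
  plan: [1,0,0,-0.0012,0,1,0,0,-0.0012,0]

```text
time_s: 11.0
ee_pos: [0.5306, -0.2536, 0.3472]
eef_rot: [3.141, 0.0, 1.323]
force: [-0.0, -0.7, 0.5]
grip_width: 0.0258
```

Emit:
arm_command:
  plan: [1,0,0,-0.0012,0,1,0,0,-0.0012,0]

```text
time_s: 11.2
ee_pos: [0.5306, -0.2536, 0.3467]
eef_rot: [3.141, 0.0, 1.323]
force: [-0.4, -0.5, 1.2]
grip_width: 0.0261
```

Emit:
arm_command:
  plan: [1,0,0,0.0022,0,1,0,0,0.0022,-0.03,1,0,0,0.0022,-0.06,1,0,0,0.0022,-0.1,1,0,0,0.0022,-0.14,1,0,0,0.0022,-0.18,1,0,0,0.0022,-0.22,1,0,0,0.0022,-0.26,1,0,0,0.0022,-0.3,1,0,0,0.0022,-0.34,1,0,0,0.0022,-0.37,1,0,0,0.0022,-0.39,1,0,0,0.0022,-0.39,1,0,0,0.0022,-0.39]

```text
time_s: 12.6
ee_pos: [0.5306, -0.2535, 0.3472]
eef_rot: [-3.141, 0.0, 0.508]
force: [-0.0, -0.3, -1.0]
grip_width: 0.0254
```

```bash
python3 - <<'E'
from h import *
o=sensors.get_obs(); print(o["time_s"],np.round(o["ee_pos"],4),np.round(o["eef_rot"],4),np.round(o["force"],2),np.round(o["moment"],2))
E
```

```text
12.6 [ 0.5306 -0.2535  0.3472] [-3.1414e+00  2.0000e-04  5.0780e-01] [-0.04 -0.26 -1.05] [-0.06 -0.02  0.04]
```

Emit:
arm_command:
  plan: [1,0,0,0.003,0,1,0,0,0.006,0,1,0,0,0.009,0,1,0,0,0.014,0,1,0,0,0.02,0,1,0,0,0.025,0,1,0,0,0.025,0]

```text
time_s: 13.3
ee_pos: [0.5306, -0.2536, 0.3577]
eef_rot: [3.141, -0.0, 0.507]
force: [0.3, 0.2, -4.0]
grip_width: 0.026
```

```bash
python3 s.py g 206 361 130 317
```

```text
13.4 [ 0.5306 -0.2536  0.3573] [-3.1416  0.      0.5065] [ 0.38 -0.29 -4.68] [-0.04 -0.02 -0.01] [-0.508  0.425  1.465  0.     1.252  0.556]
```

View pics/g.png

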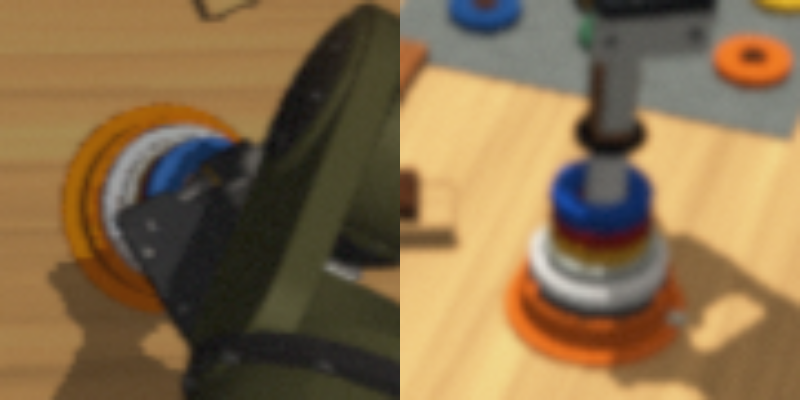

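Emit:
arm_command:
  plan: [1,0,0,0.015,0,1,0,0,0.04,0,1,0,0,0.07,0,1,0,0,0.1,0,1,0,0,0.13,0,1,0,0,0.16,0,1,0,0,0.185,0,1,0,0,0.2,0,1,0,0,0.2,0,1,0.005,0.02,0.2,0,1,0.012,0.05,0.2,0,1,0.022,0.09,0.2,0,1,0.034,0.14,0.2,0,1,0.046,0.19,0.2,0,1,0.058,0.24,0.2,0,1,0.07,0.29,0.2,0,1,0.08,0.33,0.2,0,1,0.087,0.36,0.2,0,1,0.091,0.38,0.2,0,1,0.094,0.39,0.2,0]

```text
time_s: 15.4
ee_pos: [0.5683, -0.0969, 0.4373]
eef_rot: [-3.142, 0.0, 0.507]
force: [0.3, 0.1, -4.8]
grip_width: 0.0261
```

Emit:
arm_command:
  plan: [1,0.004,0.015,0,0,1,0.01,0.04,0,0,1,0.02,0.08,0,0,1,0.032,0.13,0,0,1,0.044,0.18,0,0,1,0.054,0.22,0,0,1,0.062,0.255,0,0,1,0.068,0.28,0,0,1,0.072,0.295,0,0,1,0.074,0.305,0,0,1,0.074,0.305,0,0,1,0.074,0.305,0,0]

```text
time_s: 16.6
ee_pos: [0.5978, 0.024, 0.4374]
eef_rot: [3.142, 0.0, 0.506]
force: [-0.3, -0.3, -4.0]
grip_width: 0.0257
```

```bash
python3 s.py i 184 246 180 260
```

```text
16.7 [0.5977 0.024  0.4374] [3.1415 0.     0.5059] [-0.7  -0.06 -3.99] [ 0.   -0.04  0.03] [-0.021  0.387  1.328 -0.     1.426  1.044]
```

View pics/i.png

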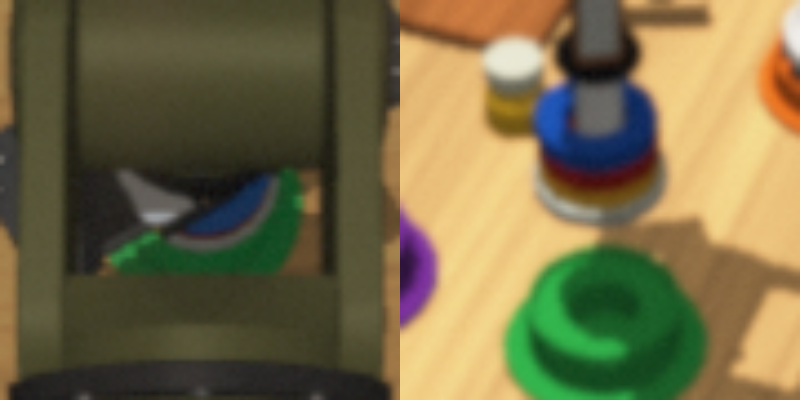

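```bash
python3 - <<'E'
from h import *
im=cv2.imread("pics/i_side.png")
for z,R in((.183,.034),(.1409,.038),(.137,.038)):
    print(z,fitcirc("side",im,.5977,.024,z,R,.006))
print(fitcirc("side",im,.5976,.0243,.004,.062,.006))
E
```

```text
0.183 (np.float64(75.72430157876889), (np.float64(0.5972000000000001), np.float64(0.027000000000000003)))
0.1409 (np.float64(64.32557719382153), (np.float64(0.5962), np.float64(0.027)))
0.137 (np.float64(64.21293011960488), (np.float64(0.5977), np.float64(0.023)))
(np.float64(69.12758817005906), (np.float64(0.5971000000000001), np.float64(0.0233)))
```

Emit:
arm_command:
  plan: [1,0,0,-0.01,0,1,0,0,-0.03,0,1,0,0,-0.055,0,1,0,0,-0.08,0,1,0,0,-0.105,0,1,0,0,-0.13,0,1,0,0,-0.15,0,1,0,0,-0.17,0,1,0,0,-0.185,0,1,0,0,-0.2,0,1,0,0,-0.21,0,1,0,0,-0.22,0,1,0,0,-0.228,0,1,0,0,-0.234,0,1,0,0,-0.2385,0,1,0,0,-0.2385,0]

```text
time_s: 18.3
ee_pos: [0.5978, 0.0244, 0.3418]
eef_rot: [-3.142, 0.0, 0.506]
force: [0.2, -0.7, -4.3]
grip_width: 0.0262
```

```bash
python3 s.py j 184 246 200 260
```

```text
18.4 [0.5978 0.0244 0.3421] [ 3.1415e+00 -2.0000e-04  5.0650e-01] [ 0.14 -0.95 -3.9 ] [-0.   -0.01  0.02] [-0.02   0.461  1.449  0.     1.231  1.044]
```

View pics/j.png

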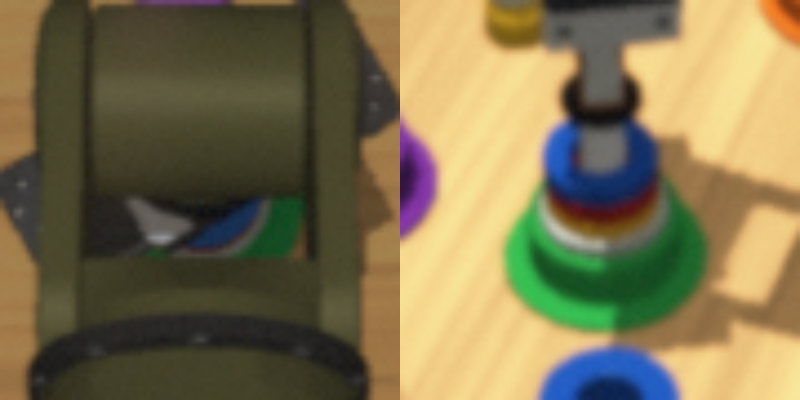

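Emit:
arm_command:
  plan: [1,0,0,-0.002,0,1,0,0,-0.004,0,1,0,0,-0.006,0,1,0,0,-0.006,0]

```text
time_s: 18.8
ee_pos: [0.5978, 0.0244, 0.3394]
eef_rot: [-3.141, 0.0, 0.506]
force: [0.5, 0.6, -4.6]
grip_width: 0.026
```

Emit:
arm_command:
  plan: [1,0,0,-0.002,0,1,0,0,-0.002,0]

```text
time_s: 19.0
ee_pos: [0.5978, 0.0244, 0.339]
eef_rot: [3.141, -0.0, 0.506]
force: [0.9, -0.3, -2.1]
grip_width: 0.0255
```

Emit:
arm_command:
  plan: [1,0,0,-0.0015,0,1,0,0,-0.0015,0]

```text
time_s: 19.2
ee_pos: [0.5978, 0.0244, 0.3383]
eef_rot: [3.141, -0.0, 0.506]
force: [-0.1, 0.8, -1.4]
grip_width: 0.026
```

Emit:
arm_command:
  plan: [1,0,0,-0.0015,0,1,0,0,-0.0015,0]

```text
time_s: 19.4
ee_pos: [0.5978, 0.0244, 0.3375]
eef_rot: [-3.142, 0.0, 0.506]
force: [-0.4, -0.0, -2.4]
grip_width: 0.0257
```

Emit:
arm_command:
  plan: [1,0,0,-0.001,0,1,0,0,-0.001,0]

```text
time_s: 19.6
ee_pos: [0.5978, 0.0244, 0.3372]
eef_rot: [3.142, -0.0, 0.506]
force: [0.3, 0.5, -1.2]
grip_width: 0.0259
```

Emit:
arm_command:
  plan: [1,0,0,-0.0005,0,1,0,0,-0.0005,0]

```text
time_s: 19.8
ee_pos: [0.5978, 0.0244, 0.3372]
eef_rot: [3.141, -0.0, 0.506]
force: [-0.6, -0.3, 1.1]
grip_width: 0.0257
```

Emit:
arm_command:
  plan: [0.4,0,0,0,0,0.3,0,0,0,0,0.1,0,0,0,0,-0.2,0,0,0,0,-0.2,0,0,0,0,-0.2,0,0,0,0,-0.2,0,0,0,0]

```text
time_s: 20.5
ee_pos: [0.5978, 0.0244, 0.337]
eef_rot: [3.142, -0.0, 0.506]
force: [0.0, 0.8, -0.3]
grip_width: 0.0562
```

```bash
python3 s.py k 184 246 200 260
```

```text
20.6 [0.5978 0.0244 0.337 ] [ 3.1416 -0.      0.5064] [-0.09  0.83  0.27] [-0.03 -0.02  0.02] [-0.02   0.466  1.454 -0.     1.221  1.044]
```

View pics/k.png

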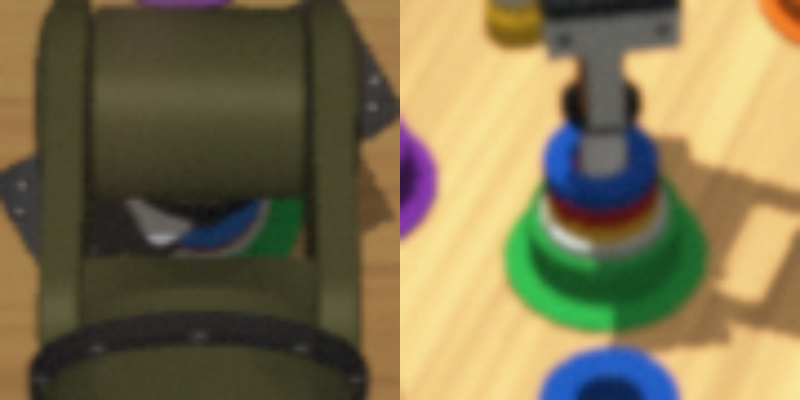

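Released, and the skewer is standing. Now I lift straight up and back away toward the robot.

Emit:
arm_command:
  plan: [-0.2,0,0,0.02,0,-0.2,0,0,0.05,0,-0.2,0,0,0.1,0,-0.2,0,0,0.16,0,-0.2,0,0,0.22,0,-0.2,0,0,0.27,0,-0.2,0,0,0.27,0,-0.2,-0.1,0,0.27,0,-0.2,-0.2,0,0.27,0,-0.2,-0.3,-0.1,0.27,0,-0.2,-0.4,-0.2,0.27,0,-0.2,-0.45,-0.3,0.27,0,-0.2,-0.45,-0.4,0.27,0,-0.2,-0.45,-0.5,0.27,0,-0.2,-0.45,-0.5,0.27,0,-0.2,-0.45,-0.5,0.27,0]

```text
time_s: 22.2
ee_pos: [0.4176, -0.176, 0.4445]
eef_rot: [-3.141, 0.0, 0.505]
force: [-0.6, -0.5, 0.6]
grip_width: 0.0567
```

```bash
python3 s.py l 184 246 200 260; python3 - <<'E'
from h import *
im=cv2.imread("pics/l_top.png");print(fitcirc("top",im,.5976,.0243,.085,.034,.006));
s=cv2.imread("pics/l_side.png");print(fitcirc("side",s,.5976,.0243,.085,.034,.006))
cv2.imwrite("pics/m.png",np.hstack([cv2.resize(im,None,fx=.78,fy=.78),cv2.resize(s,None,fx=.78,fy=.78)]))
E
```

```text
22.3 [ 0.4178 -0.1748  0.4447] [-3.1411e+00  1.0000e-04  5.0720e-01] [ 0.04 -0.48  0.12] [-0.02 -0.05  0.02] [-0.477  0.049  1.721  0.     1.372  0.586]
(np.float64(65.55103962759785), (np.float64(0.5991000000000001), np.float64(0.023799999999999998)))
(np.float64(79.64272024868468), (np.float64(0.5991000000000001), np.float64(0.0233)))
```

View pics/l.png

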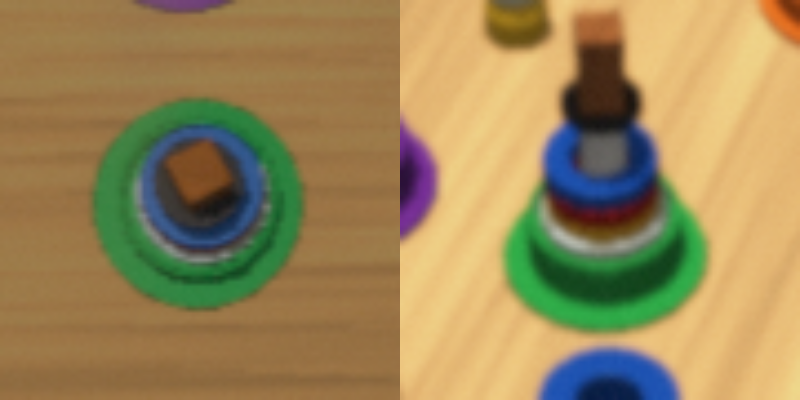

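View pics/m.png

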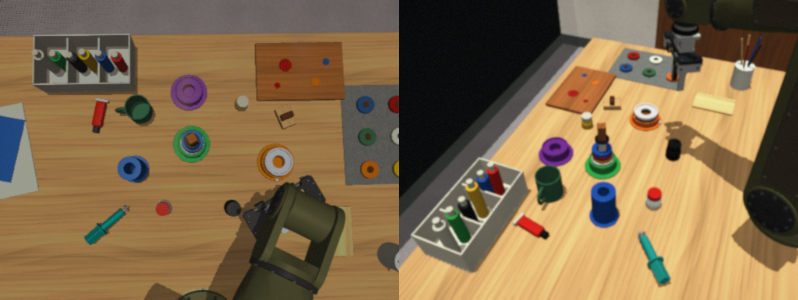

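```bash
python3 - <<'E'
from h import *
L=[]
for k in "acdfl":
    s=cv2.imread(f"pics/{k}_side.png"); t=cv2.imread(f"pics/{k}_top.png")
    L.append(np.vstack([cv2.resize(s[225:365,250:390],(160*1,160)),cv2.resize(t[225:325,90:190],(160,160))]))
cv2.imwrite("pics/n.png",np.hstack(L))
s=cv2.imread("pics/a_side.png")[225:325,260:360];t=cv2.imread("pics/a_top.png")[235:295,130:190];l=cv2.imread("pics/l_top.png")[240:330,90:180]
cv2.imwrite("pics/o.png",np.hstack([cv2.resize(x,(266,266),interpolation=cv2.INTER_CUBIC) for x in(s,t,l)]))
E
```

```text
(no output)
```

View pics/n.png

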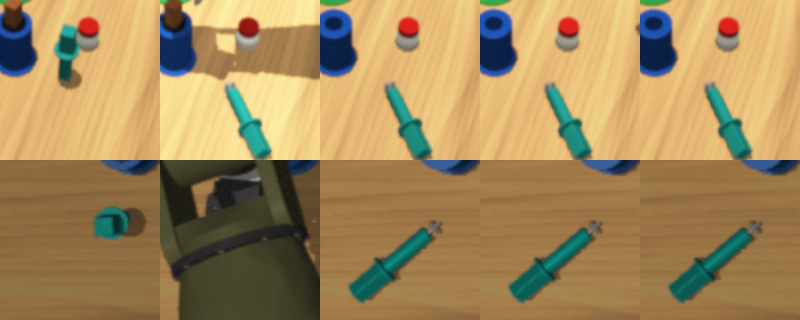

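View pics/o.png

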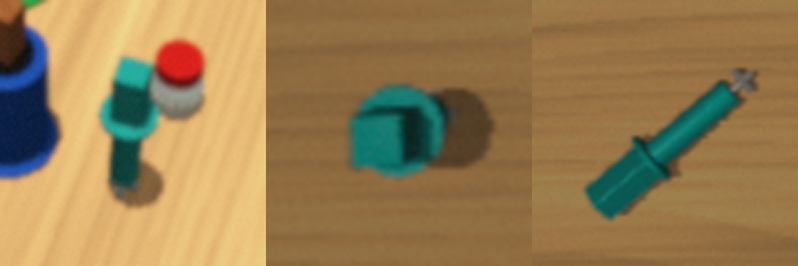

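```bash
python3 - <<'E'
from h import *
# initial: foot/nose base, handle-top
print("base(side)",onz("side",(225+187/2.66,260+124/2.66),0.0).round(3))
tp=("side",(225+72/2.66,260+134/2.66)); tt=("top",(235+142/4.43,130+112/4.43))
print("handle top tri",tri([tp,tt]).round(3))
# collar
print("collar tri",tri([("side",(225+115/2.66,260+131/2.66)),("top",(235+130/4.43,130+133/4.43))]).round(3))
# now
for rc in((240+72/2.956,90+(742-532)/2.956),(240+200/2.956,90+(600-532)/2.956)): print("now",np.round(rc,1),onz("top",rc,.02).round(3))
# nose now, side view
E
```

```text
base(side) [0.405 0.224 0.   ]
handle top tri [0.404 0.226 0.164]
collar tri [0.404 0.226 0.108]
now [264.4 161. ] [0.397 0.241 0.02 ]
now [307.7 113. ] [0.294 0.36  0.02 ]
```

The turquoise look-alike is now lying down. It had stood unsupported on its nose tip with its top at 0.165 m. It was already down in the picture at 2.7 s, when no part of the gripper had been below 0.2 m. It evidently toppled by itself, so I leave it. One last comparison of the other items, then hand-in.

```bash
python3 - <<'E'
from h import *
a=cv2.imread("pics/a_top.png");l=vision.camera("top")
for nm,(r,c) in dict(mug=(140,178),red=(267,208),black=(267,298),yellow=(131,311),stamp=(150,366),tube=(148,127),purple=(118,243)).items():
    A=cv2.cvtColor(a[r-16:r+16,c-16:c+16],6);B=cv2.cvtColor(l[r-16:r+16,c-16:c+16],6)
    print(nm,np.round(cv2.phaseCorrelate(A.astype(float),B.astype(float))[0],2),round(float(cv2.absdiff(A,B).mean()),1))
print(job.hand_in())
E
```

```text
mug [ 0.2  -0.12] 4.6
red [0.28 0.03] 8.3
black [-0.04 -0.13] 11.7
yellow [ 0.17 -0.04] 9.3
stamp [-0.04 -0.09] 8.2
tube [0.01 0.02] 7.4
purple [ 0.1  -0.13] 6.0
the job is handed in; nothing more can be done
None
```

The stack is on the green stand, and I handed the job in at about 22 s. I took the skewer from the blue holder and threaded it through the rings. I turned it at about 3.7 N contact, which pressed the sprung seat only about 1.4 mm, and it dropped into the cross at a yaw of about 1.36 rad. I pushed it through to the shoulder, turned it about 47° to lock, and lifted plate and rings as one. I set the stack down under gentle force and let go.

**Last checks:**
- **Stack:** The plate looks flat inside the stand's rim, all three rings are on it, and the skewer stands upright. The fitted ring centre is (0.599, 0.0235), within about 2 mm of the stand's centre.
- **Gripper:** It was clear of everything and read no contact force.
- **Other items:** The mug, jars, stamp, tube and purple stand have shifted by less than 0.3 pixel.

**One disagreement:** The turquoise look-alike skewer stood on its nose in the first picture but was lying on the table by 2.7 s. Its top was at 0.165 m, and up to then the fingertips had stayed at about 0.206 m, with no contact force showing in the readings. I believe it toppled by itself, though I have no picture of it falling. I left it where it fell.

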